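Find the free bay of a test reader by feel and load a new cassette

ROBOT

A 6-joint arm with a two-finger parallel gripper is mounted at the origin on the work surface. World frame = base frame: x ahead of the robot, y to its left, z up, the work surface at z = 0. Lengths are in m, angles in rad, forces in N, time in s.
With the tool pointing down it reaches from about 0.25 to 0.8 m from the base axis. Payload 3.9 kg.
Tool frame: the origin (TCP) lies midway between the tips of the shut fingers; the grasp point (between the pads) lies 19 mm behind it; z points along the fingers, y is the line along which they close (so a half turn about z gives the same grasp; the last joint's range is limited). The gripper opens to 85 mm and grips with 20 to 120 N. Pads are 22 mm wide; open, the fingers measure 114 mm over their backs; the gripper's body (76 mm by 85 mm) begins 54 mm behind the grasp point. The pads swing forward as they close: fully open they stand 13 mm farther back than shut.
Start: joints at [1.229, 0.26, -0.138, 1.173, 0, 1.571], TCP at [0.176, 0.495, 0.231] pointing down, gripper open.
Joint ranges: [-2.78, 2.78], [-0.83, 1.72], [-1.28, 1.37], [-1.9, 2.12], [-1.57, 1.48], [-3.14, 3.14]. Speed limits (rad/s): [2.57, 2.57, 3.14, 3.14, 3.14, 3.14].

INTERFACE

Orientations are given as a 3x3 rotation matrix whose columns are the frame's x, y, z axes.
In Python, from bench import read_state, camera, camera_model, job_done, look_for, outline_of gives the robot as it stands.
- The arm moves only by the tool jog_arm, never from a script. Its argument "rows" is a list of rows, each a list of 3 entries, a list of its own where there are three numbers: the shift along the world's x, y, z as a fraction of full scale, then the turn, a rotation vector about the world's x, y, z as a fraction of full scale, then the closure, from -1 (fully open) to 1 (shut). In form: [[[tx, ty, tz], [wx, wy, wz], grip], ...]. A call has 1 to 20 rows; each row is the pose to reach, as a shift and turn from the pose commanded when the call began; what a row does not reach only later rows make up. Full scale, the value 1, is 0.5 m for a shift and 45 degrees for a turn. A row lasts 1/10 s, in which the tool goes at most 50 mm and 8.59 degrees, less where a joint would pass 70% of its speed; a pose out of reach is approached as far as the arm can. A call with a number of a shift or a turn outside -1 to 1 is refused whole. A call with a gripper value outside its range is refused whole. The fingers move at their own pace and stop on an object; "force" is the grip in N (left out, the last holds). Time passes only in rows, so rows that repeat a pose let the fingers close. It gives the time, the measured TCP pose, the force, the opening and the grip force at its end, in the units of the state.
- read_state(): the state, without advancing time (a new reading comes with each control period).
- camera(name): name is "side" or "top"; returns (picture, depth): 400x640x3 uint8, blue, green, red; 400x640 float32, m along the optical axis (not along the pixel's ray), 0 where there is no reading.
- camera_model(name): a dict with "vertical_fov" (degrees; the focal length in pixels is half the picture's height over the tangent of half this angle, whatever the lens; pixels are square), "cx", "cy" (the principal point, pixels), "T" (4x4, takes a point from camera to world coordinates). Camera axes: x right, y down, z forward; pixel columns grow to the right and rows downward; lengths in m; the calibration is good to about 2 mm. A picture is of the moment at which its call begins. camera_model takes no time and is no camera call.
- job_done(): hands the job in; it is judged then, once.
Trained networks look in the newest picture that a camera, given by its name, has taken for a name from the list of things; names that differ only in an ending like _2 or _b are one class to them, and where a whole thing is asked for, a point or a joint stands for the part that bears it (a point fixed in the world has none). Each returns a list of dicts, best first, with "conf" (0 to 1); they miss things now and then, are a little off and sometimes report something else, mostly with a low value. They report only what shows in the picture. A call takes as long as a camera call. They do not tell look-alikes from the thing itself.
- look_for(name, camera): "bbox" ([left, top, width, height] in pixels, round what is visible of it).
- outline_of(name, camera): "region" (400x640 bool, what is visible of it) and "bbox" ([left, top, width, height] in pixels, round what is visible of it).
The state is a dict: "time": time; "joint_positions": joint angles; "joint_velocities": joint speeds; "joint_efforts": joint torques, N m; "tool_pos": TCP position; "orientation": TCP orientation; "ft_force": force on the tool from outside, world axes, zero at the start; "wrist_torque": the same for the moment, N m; "gripper_width": finger opening in m; "gripper_force": force on a finger pad.
Only numpy, scipy, OpenCV 4.12 (cv2) and the standard library are available. Lean on these libraries where they do the work, as an engineer would, in place of code of your own. Each camera call takes 0.05 s, during which the arm holds its last target. There are 200 camera calls.

TASK

Two of the reader's three bays still have a spent cassette hidden inside. Feel into the bays gently with the feeler stick, without shoving a spent cassette deeper, until the stick has reached the back of the empty one; then slide the carrier in front of that bay and push the new cassette off it into the bay, fully home against the back. Finally put the stick down on the bench and leave the scanner, tube rack and marker where they are.

Things in the scene. Friction and masses are not known exactly. Their poses are not given: they have to be found in the camera images.
- dock: White test reader, fixed. Origin on the bench top under the mouth of the middle bay; its x axis points into the bays, y across them, z up. Three equal bays side by side at y = +62, 0, -62 mm, mouths at x = 0 facing -x (the robot). A roof covers them, its top 40 mm above the bench; a housing 75 mm high stands behind, x = 102 to 242 mm. 205 mm wide (y).
- bay_a (a point): Mouth of the bay at dock y = +62 mm, centre of its floor. Every bay is a roofed tunnel 38 mm wide (the mouth flares to 48 mm over its first 12 mm) and 14 mm high, floor 17 mm above the bench, with a back wall 90 mm inside the mouth.
- bay_b (a point): Mouth of the middle bay, centre of its floor. Two of the three bays, not known which, each hold a hidden spent cassette whose rear face lies 25 mm inside the mouth. It resists with about 5 N, then slides; shoved in by 6 mm or more, it jams and the job is spoilt.
- bay_c (a point): Mouth of the bay at dock y = -62 mm, centre of its floor. One of the three bays, not known which, is empty to its back wall.
- rail_mid (a point): Middle of the carrier's rail's top: a bar 9 mm high along dock y in front of the mouths, dock x = -52 to -18 mm, y = -108 to +178 mm; end stops 14 mm high.
- carrier (a joint): Aluminium carrier on the rail: travel q in m towards dock -y, 0 to 0.20. Its channel (35 mm wide, along dock x, open at both ends, floor 18 mm and walls 30 mm above the bench, walls 5 mm thick, dock x = -65 to -5 mm) is centred at dock y = 124 mm - q: q = 0.062, 0.124, 0.186 faces the bays. Parked at 0; stays where it is left, slides at about 1.5 N.
- carrier_post (a point): Top of the carrier's upright steel post, 12 mm diameter, by which the carrier is pushed along: top at height 64 mm, 34 mm from the channel's centre line on the dock's +y side, at dock x = -19 mm. The post rises from height 16 mm on a bracket outside the channel wall.
- cassette_center (a point): Centre of the new test cassette, a white plastic slab 55 (x) by 32 (y) by 10 (z) mm, 40 g, lying in the carrier's channel with its long x axis along the channel. Fully home in the bay, its front face touches the back wall: its centre is then at dock x = 62.5 mm and its rear face 35 mm inside the mouth.
- stick_handle (a point): Centre of the feeler stick's handle, black, upright, 20 (x) by 16 (y) by 70 (z) mm, 35 mm above the stick's underside; x axis along the blade to its tip. The stick stands on the bench on its flat blade.
- stick_tip (a point): Middle of the front edge of the feeler stick's steel blade: the blade is 20 mm wide and 5 mm thick, lies at the very bottom of the handle and reaches 110 mm ahead (stick x) of the handle's centre, 100 mm ahead of its front face. The handle's foot is 24 mm wide, 5 mm high.
- spent1 (a joint): How far the one spent cassette (same size and looks as the new one) has been shoved inwards from where it was left: 0 at the start, m. It does not tell which bay it is in.
- spent2 (a joint): The same for the other spent cassette.
- scanner_mid (a point): Grey barcode scanner lying on the bench, head 85 by 60 by 45 mm with a 92 mm handle to its -x side; this point is 20 mm up in its head. Leave it alone.
- tubes_mid (a point): White rack of capped sample tubes, 100 by 60 mm, 90 mm high; point 40 mm up in its middle. Leave it alone.
- marker_mid (a point): Red marker pen lying on the bench, 132 mm long, 13 mm thick; point at its middle. Leave it alone.
Things that resemble listed ones, but are neither listed nor needed, are in the scene too. What is shaped like the part that bears cassette_center but black or blue is not meant.

How it is judged:
By the outcome, as a careful person would: the job done as asked, in the order asked, and still so for the second after the job is handed in, with the robot touching nothing.
It also fails if it takes over 72 s, if anything falls off the work surface, if the arm or the gripper's body presses on something with over 40 N, if the wrist force passes 120 N, or if a joint passes its speed limit or range.

## Working session

There is one attempt and no reset: what is moved stays moved. The work goes in short steps, Python scripts to look and compute and a tool call to move; the robot and the scene stay as the last step left them, time stands still between calls to the robot, and variables do not carry over. Pictures are saved under pics/ and viewed, at most 10 in all, crops included, and the job is handed in when it is done.

Besides the shell and the picture viewer there is one more tool, called after "Call:" by a JSON object that holds its "api" and its "payload". jog_arm: Moves the arm, as the interface text tells. Shift numbers are shares of 0.5 m and turn numbers shares of 45 degrees, none past 1 either way. Its arguments: {"type":"object","properties":{"rows":{"type":"array","items":{"type":"array"}},"force":{"type":"number"}},"required":["rows"]}

```bash
mkdir -p pics; cat > h.py <<'E'
import numpy as np, cv2
from bench import *
def grab(n):
    p,d=camera(n); m=camera_model(n); f=200/np.tan(np.radians(m["vertical_fov"]/2)); return p,d,m,f
def pts(d,m,f):
    v,u=np.mgrid[0:400,0:640]; P=np.stack([(u-m["cx"])/f*d,(v-m["cy"])/f*d,d],-1)
    return P@m["T"][:3,:3].T+m["T"][:3,3]
def proj(X,m,f):
    T=np.linalg.inv(m["T"]); c=T[:3,:3]@np.array(X)+T[:3,3]; return c[0]/c[2]*f+m["cx"],c[1]/c[2]*f+m["cy"]
E
python3 - <<'E'
from h import *
for n in("top","side"):
    p,d,m,f=grab(n); cv2.imwrite(f"pics/{n}0.png",p); np.save(f"{n}.npy",d); W=pts(d,m,f)
    print(n,f,np.round(m["T"],3).tolist(),m["cx"],m["cy"])
    for k in["dock","carrier","carrier_post","cassette_center","stick_handle","stick_tip","scanner_mid","tubes_mid","marker_mid"]:
        for r in outline_of(k,n)[:4]:
            q=W[r["region"]&(d>0)]
            print(k,round(r["conf"],2),np.round(r["bbox"]).tolist(),np.round(np.median(q,0),3) if len(q) else None)
s=read_state();print(s["time"],s["tool_pos"],s["orientation"],s["ft_force"])
E
```

```text
top 475.52883099927 [[-0.008, -0.991, 0.133, 0.413], [-1.0, 0.009, 0.004, 0.002], [-0.005, -0.133, -0.991, 1.312], [0.0, 0.0, 0.0, 1.0]] 316.7483326241941 197.07455573602974
dock 0.95 [236.0, 81.0, 106.0, 123.0] [0.752 0.061 0.043]
carrier 0.54 [241.0, 180.0, 25.0, 21.0] [0.62  0.193 0.027]
carrier_post 0.69 [243.0, 181.0, 22.0, 21.0] [0.62  0.193 0.027]
cassette_center 0.74 [244.0, 218.0, 21.0, 16.0] [0.507 0.176 0.009]
cassette_center 0.71 [204.0, 193.0, 17.0, 18.0] [0.577 0.298 0.009]
cassette_center 0.68 [209.0, 160.0, 20.0, 12.0] [0.673 0.282 0.009]
cassette_center 0.68 [282.0, 222.0, 22.0, 19.0] [0.495 0.073 0.009]
stick_handle 0.82 [423.0, 190.0, 12.0, 42.0] [ 0.542 -0.297  0.005]
stick_tip 0.81 [422.0, 191.0, 12.0, 42.0] [ 0.539 -0.297  0.004]
scanner_mid 0.74 [132.0, 219.0, 39.0, 66.0] [0.459 0.448 0.038]
scanner_mid 0.58 [244.0, 177.0, 25.0, 22.0] [0.62  0.189 0.026]
scanner_mid 0.3 [424.0, 189.0, 12.0, 42.0] [ 0.539 -0.297  0.004]
tubes_mid 0.85 [440.0, 130.0, 30.0, 38.0] [ 0.712 -0.365  0.046]
marker_mid 0.67 [478.0, 172.0, 14.0, 47.0] [ 0.587 -0.454  0.01 ]
side 455.6098
[... 425 characters left out ...]
e_center 0.6 [279.0, 189.0, 17.0, 8.0] [0.611 0.173 0.028]
cassette_center 0.58 [248.0, 185.0, 16.0, 6.0] [0.574 0.295 0.009]
cassette_center 0.41 [255.0, 203.0, 12.0, 12.0] [0.503 0.171 0.01 ]
stick_handle 0.83 [364.0, 262.0, 37.0, 29.0] [ 0.504 -0.298  0.007]
stick_tip 0.89 [361.0, 263.0, 41.0, 28.0] [ 0.52  -0.298  0.006]
tubes_mid 0.94 [427.0, 232.0, 35.0, 48.0] [ 0.701 -0.386  0.046]
marker_mid 0.82 [427.0, 285.0, 30.0, 35.0] [ 0.583 -0.457  0.012]
1.0 [0.17596088 0.49463278 0.23131898] [[-9.42160658e-01  3.35161595e-01  1.78621896e-05]
 [ 3.35161595e-01  9.42160657e-01  3.21731342e-05]
 [-6.04585335e-06  3.62989812e-05 -9.99999999e-01]] [-7.64000519e-01 -6.94890084e-04  4.26191402e-01]
```

```bash
python3 - <<'E'
import cv2
a=cv2.imread("pics/top0.png")[70:270,190:490]; cv2.imwrite("pics/a.png",cv2.resize(a,(800,533),interpolation=cv2.INTER_CUBIC))
a=cv2.imread("pics/side0.png")[130:310,230:480]; cv2.imwrite("pics/b.png",cv2.resize(a,(800,576),interpolation=cv2.INTER_CUBIC))
E
```

```text
(no output)
```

View pics/a.png

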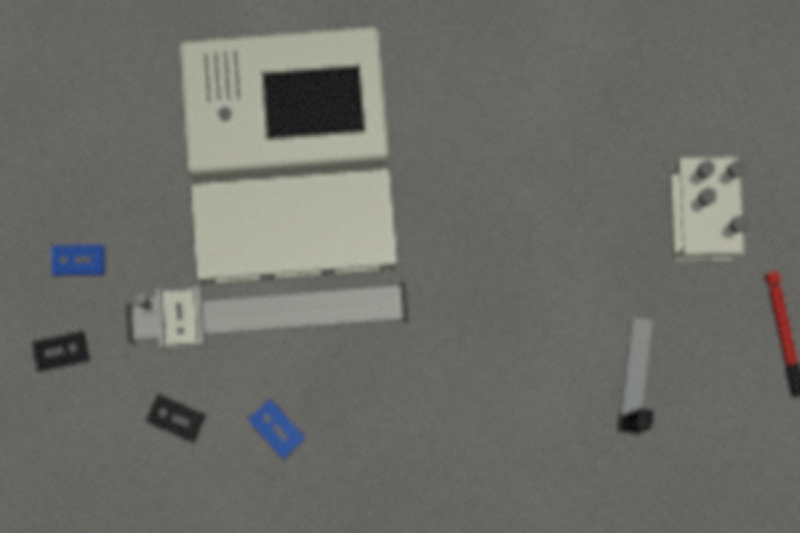

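View pics/b.png

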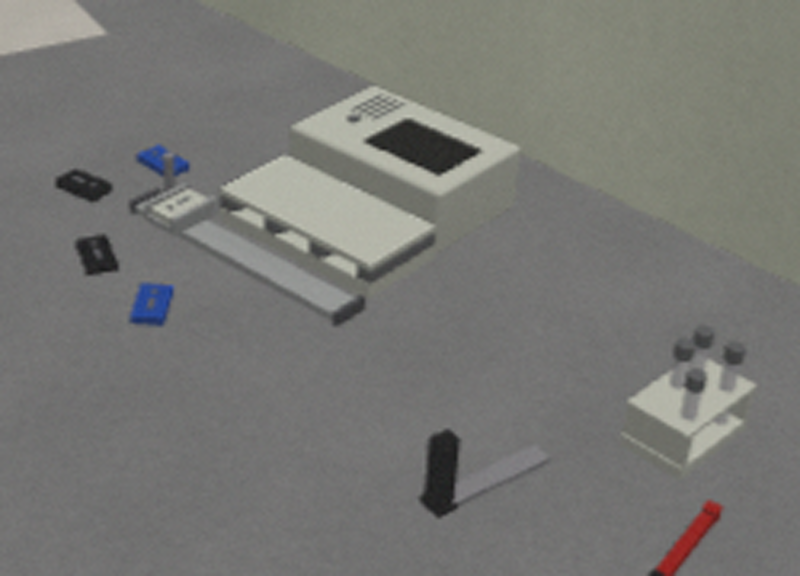

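```bash
python3 - <<'E'
from h import *
for n in("top","side"):
    d=np.load(n+".npy"); m=camera_model(n); f=200/np.tan(np.radians(m["vertical_fov"]/2)); W=pts(d,m,f)
    X,Y,Z=W[...,0],W[...,1],W[...,2]; ok=d>0
    box=lambda x0,x1,y0,y1,z0,z1: W[ok&(X>x0)&(X<x1)&(Y>y0)&(Y<y1)&(Z>z0)&(Z<z1)]
    for nm,b in dict(bench=(.3,.45,-.3,.1,-.05,.05),roof=(.6,.8,-.1,.22,.032,.05),house=(.68,1.,-.1,.22,.066,.09),rail=(.55,.68,-.1,.155,.005,.013),cas=(.57,.66,.15,.215,.026,.035),post=(.58,.68,.19,.26,.045,.08),handle=(.40,.56,-.34,-.25,.06,.09),blade=(.40,.62,-.36,-.24,.003,.012)).items():
        q=box(*b); 
        if len(q)<3: print(n,nm,len(q)); continue
        r=cv2.minAreaRect(q[:,:2].astype(np.float32)*1000); u,s,v=np.linalg.svd(q[:,:2]-q[:,:2].mean(0),full_matrices=False)
        print(n,nm,len(q),"mean",np.round(q.mean(0)*1000,1),"med z",round(np.median(q[:,2])*1000,1),"rect",np.round(r[0],1),np.round(r[1],1),round(r[2],1),"pca",round(np.degrees(np.arctan2(v[0,1],v[0,0])),2))
E
```

```text
top bench 8156 mean [ 374.4 -100.2   -1.3] med z -1.4 rect [ 375.1 -100.3] [149.9 399.4] 0.0 pca 90.05
top roof 2816 mean [704.8  54.7  38.9] med z 38.9 rect [686.9  80.2] [140.6 263.3] 5.4 pca 95.35
top house 3758 mean [822.8  62.2  74.5] med z 74.4 rect [825.   62.3] [141.3 204.7] 4.0 pca 93.8
top rail 856 mean [620.   43.8   8.4] med z 8.2 rect [604.1  24.1] [111.2 250.6] 2.8 pca 93.61
top cas 211 mean [610.7 172.3  28.4] med z 27.9 rect [608.8 180.3] [58.5 61. ] 3.3 pca -177.42
top post 24 mean [622.9 205.8  60.6] med z 61.6 rect [623.3 206.2] [11.1 10.7] 7.9 pca -153.68
top handle 51 mean [ 497.8 -290.5   68.1] med z 68.8 rect [ 498.3 -291. ] [16.4 20.3] 68.1 pca 157.67
top blade 315 mean [ 530.3 -300.1    4.8] med z 4.4 rect [ 509.8 -300.8] [117.7 215. ] 89.6 pca 178.96
side bench 5739 mean [ 372.1 -120.7    0.4] med z 0.4 rect [ 375. -100.] [149.9 399.9] 0.0 pca -90.24
side roof 1336 mean [704.9  46.5  40.3] med z 40.3 rect [698.1  80.7] [139.5 285.4] 13.6 pca -78.91
side house 1319 mean [815.   52.2  75.4] med z 75.8 rect [822.   61.4] [143.7 209.8] 4.7 pca -85.16
side rail 584 mean [623.9  41.2   9.1] med z 9.1 rect [629.2  44.8] [ 71.  216.7] 5.9 pca -85.29
side cas 119 mean [609.4 174.1  29.4] med z 29.3 rect [607.5 179.4] [62.4 58.7] 0.4 pca -164.91
side post 20 mean [620.9 204.5  55.3] med z 54.0 rect [621.8 205.5] [13.   7.1] 51.6 pca 30.29
side handle 60 mean [ 495.6 -293.1   67.8] med z 68.5 rect [ 496.2 -291.9] [17.5 22.8] 77.6 pca 157.15
side blade 340 mean [ 533.4 -302.     5. ] med z 4.6 rect [ 510.2 -298.6] [218.5 116.8] 0.5 pca 178.18
```

```bash
python3 - <<'E'
from h import *
for n in("top","side"):
    p,d,m,f=grab(n); r=outline_of("stick_tip",n)[0]["region"]; g=p.max(2)
    v,u=np.nonzero(r&(g>95)); c=np.stack([(u-m["cx"])/f,(v-m["cy"])/f,np.ones(len(u))],-1)@m["T"][:3,:3].T; o=m["T"][:3,3]
    q=(o+c*((.005-o[2])/c[:,2])[:,None])[:,:2]*1000
    r=cv2.minAreaRect(q.astype(np.float32)); w=np.linalg.svd(q-q.mean(0),full_matrices=False)[2][0]
    print(n,len(q),q.mean(0),r,np.degrees(np.arctan2(w[1],w[0])),q[q[:,0].argsort()[-6:]].round(1).tolist(),q[q[:,0].argsort()[:4]].round(1).tolist())
E
```

```text
top 261 [ 558.55304295 -299.93380058] ((558.2315063476562, -299.9620361328125), (21.11900520324707, 97.6573257446289), 80.63601684570312) 170.08361362067893 [[603.0, -298.6], [605.6, -312.6], [605.7, -309.8], [605.7, -307.0], [605.7, -304.3], [605.7, -301.5]] [[511.3, -289.5], [511.3, -286.8], [511.4, -284.0], [514.0, -297.9]]
side 230 [ 559.49158435 -301.9938021 ] ((552.6832885742188, -293.0032653808594), (82.64796447753906, 92.66616821289062), 33.14569091796875) 171.948989244437 [[604.0, -297.4], [604.5, -314.0], [604.9, -303.5], [605.7, -309.7], [606.1, -299.2], [606.9, -305.3]] [[505.9, -268.2], [508.3, -300.7], [510.2, -302.4], [511.1, -298.2]]
```

Call:
{"api": "jog_arm", "payload": {"rows": [[[0.3,-0.8,0],[0,0,0.227],-1],[[0.3,-0.8,0],[0,0,0.227],-1],[[0.3,-0.8,0],[0,0,0.227],-1],[[0.3,-0.8,0],[0,0,0.227],-1],[[0.3,-0.8,0],[0,0,0.227],-1],[[0.3,-0.8,0],[0,0,0.227],-1],[[0.3,-0.8,0],[0,0,0.227],-1],[[0.3,-0.8,0],[0,0,0.227],-1],[[0.3,-0.8,0],[0,0,0.227],-1],[[0.3,-0.8,0],[0,0,0.227],-1]], "force": 80}}

```text
time: 2.2
tool_pos: [0.3268, 0.0921, 0.2315]
orientation: [[-0.986, 0.169, 0.001], [0.169, 0.986, -0.001], [-0.001, -0.0, -1.0]]
ft_force: [0.3, 0.3, 0.5]
gripper_width: 0.0853
gripper_force: 0.0
```

Call:
{"api": "jog_arm", "payload": {"rows": [[[0.345,-0.771,-0.1],[0,0,0],-1],[[0.345,-0.771,-0.1],[0,0,0],-1],[[0.345,-0.771,-0.1],[0,0,0],-1],[[0.345,-0.771,-0.1],[0,0,0],-1],[[0.345,-0.771,-0.1],[0,0,0],-1],[[0.345,-0.771,-0.1],[0,0,0],-1],[[0.345,-0.771,-0.1],[0,0,0],-1],[[0.345,-0.771,-0.1],[0,0,0],-1],[[0.345,-0.771,-0.1],[0,0,0],-1],[[0.345,-0.771,-0.1],[0,0,0],-1],[[0.345,-0.771,-0.1],[0,0,0],-1],[[0.345,-0.771,-0.1],[0,0,0],-1]]}}

```text
time: 3.4
tool_pos: [0.4983, -0.2892, 0.1813]
orientation: [[-0.987, 0.161, -0.001], [0.161, 0.987, 0.001], [0.001, 0.001, -1.0]]
ft_force: [-0.4, -0.3, 0.6]
gripper_width: 0.0851
gripper_force: 0.0
```

```bash
python3 - <<'E'
from h import *
s=read_state();R=s["orientation"];print(s["time"],s["tool_pos"],np.degrees(np.arctan2(R[1][1],R[0][1])),R[2],s["gripper_width"],s["ft_force"])
E
```

```text
3.4 [ 0.49826376 -0.28917142  0.18129019] 80.71852885180475 [ 8.76479006e-04  8.43085758e-04 -9.99999260e-01] 0.0851290098796463 [-0.39653101 -0.31439121  0.56775629]
```

Call:
{"api": "jog_arm", "payload": {"rows": [[[0,-0.001,-0.1],[0,0,0],-1],[[0,-0.001,-0.2],[0,0,0],-1],[[0,-0.001,-0.26],[0,0,0],-1],[[0,-0.001,-0.3],[0,0,0],-1],[[0,-0.001,-0.3],[0,0,0],-1],[[0,-0.001,-0.3],[0,0,0],-1]]}}

```text
time: 4.0
tool_pos: [0.4986, -0.2903, 0.0321]
orientation: [[-0.987, 0.161, 0.0], [0.161, 0.987, 0.0], [-0.0, 0.0, -1.0]]
ft_force: [0.5, -0.9, 0.5]
gripper_width: 0.085
gripper_force: 0.0
```

Call:
{"api": "jog_arm", "payload": {"rows": [[[0,0,0],[0,0,0],1],[[0,0,0],[0,0,0],1],[[0,0,0],[0,0,0],1],[[0,0,0],[0,0,0],1],[[0,0,0],[0,0,0],1],[[0,0,0],[0,0,0],1],[[0,0,0],[0,0,0],1],[[0,0,0],[0,0,0],1],[[0,0,0],[0,0,0],1],[[0,0,0],[0,0,0],1]], "force": 80}}

```text
time: 5.0
tool_pos: [0.4988, -0.2917, 0.0319]
orientation: [[-0.987, 0.163, 0.001], [0.163, 0.987, -0.001], [-0.001, -0.0, -1.0]]
ft_force: [-1.6, 0.3, 5.2]
gripper_width: 0.0151
gripper_force: 78.4
```

Call:
{"api": "jog_arm", "payload": {"rows": [[[0,0,0.08],[0,0,0],1],[[0,0,0.16],[0,0,0],1],[[0,0,0.2],[0,0,0.1],1],[[-0.022,0.1,0.2],[0,0,0.2],1],[[-0.022,0.2,0.2],[0,0,0.296],1],[[-0.022,0.3,0.2],[0,0,0.296],1],[[-0.022,0.4,0.2],[0,0,0.296],1],[[-0.022,0.48,0.2],[0,0,0.296],1],[[-0.022,0.537,0.2],[0,0,0.296],1],[[-0.022,0.537,0.2],[0,0,0.296],1],[[-0.022,0.537,0.2],[0,0,0.296],1],[[-0.022,0.537,0.2],[0,0,0.296],1]]}}

```text
time: 6.2
tool_pos: [0.4873, -0.0236, 0.131]
orientation: [[-0.998, -0.068, -0.001], [-0.068, 0.998, -0.0], [0.001, -0.0, -1.0]]
ft_force: [0.3, 0.4, -1.3]
gripper_width: 0.0152
gripper_force: 78.6
```

```bash
cat > st.py <<'E'
from h import *
O=np.array([653,50.4]); a=np.radians(3.9); A=np.array([[np.cos(a),np.sin(a)],[-np.sin(a),np.cos(a)]])
s=read_state();R=s["orientation"]
print("t",s["time"],"tcp",np.round(s["tool_pos"]*1000,1) if hasattr(s["tool_pos"],"shape") else s["tool_pos"],"dock",np.round(A@(np.array(s["tool_pos"][:2])*1000-O),1),"yaw",np.degrees(np.arctan2(R[1][1],R[0][1]))-90)
for n in("top","side"):
    p,d,m,f=grab(n); W=pts(d,m,f); cv2.imwrite(f"pics/st_{n}.png",p)
    for k in("stick_tip",):
        for r in outline_of(k,n)[:1]:
            g=p.max(2); t=np.array(s["tool_pos"]); zb=t[2]-.032+.005
            v,u=np.nonzero(r["region"]&(g>95)); c=np.stack([(u-m["cx"])/f,(v-m["cy"])/f,np.ones(len(u))],-1)@m["T"][:3,:3].T; o=m["T"][:3,3]
            q=((o+c*((zb-o[2])/c[:,2])[:,None])[:,:2]*1000-O)@A.T
            dz=W[...,2][r["region"]&(g>95)&(d>0)]
            w=np.linalg.svd(q-q.mean(0),full_matrices=False)[2][0]
            print(n,r["conf"],r["bbox"],"blade mean dock",q.mean(0).round(1),"x pct",np.percentile(q[:,0],[2,98]).round(1),"yaw rel dock",np.degrees(np.arctan(w[1]/w[0])),"z",np.median(dz),zb)
E
python3 st.py
```

```text
t 6.2 tcp [487.3 -23.6 131. ] dock [-170.3  -62.6] yaw 3.900455242416527
side 0.69 [290.0, 190.6, 34.5, 25.8] blade mean dock [-110.5  -63.2] x pct [-170.9  -63. ] yaw rel dock 0.07264185609210046 z 0.10441660244709272 0.10401648981124315
```

Call:
{"api": "jog_arm", "payload": {"rows": [[[0,0.001,-0.08],[0,0,0],1],[[0,0.001,-0.14],[0,0,0],1],[[0,0.001,-0.155],[0,0,0],1],[[0,0.001,-0.155],[0,0,0],1],[[0.05,0.0045,-0.155],[0,0,0],1],[[0.08,0.0065,-0.155],[0,0,0],1],[[0.11,0.0085,-0.155],[0,0,0],1],[[0.13,0.01,-0.155],[0,0,0],1],[[0.14,0.0105,-0.155],[0,0,0],1],[[0.14,0.0105,-0.155],[0,0,0],1],[[0.14,0.0105,-0.155],[0,0,0],1]]}}

```text
time: 7.5
tool_pos: [0.5568, -0.0177, 0.0539]
orientation: [[-0.998, -0.069, -0.001], [-0.069, 0.998, 0.0], [0.001, 0.0, -1.0]]
ft_force: [0.5, -0.3, -1.0]
gripper_width: 0.015
gripper_force: 78.7
```

```bash
python3 st.py; python3 - <<'E'
import cv2
a=cv2.imread("pics/st_side.png")[140:260,240:420]; cv2.imwrite("pics/c.png",cv2.resize(a,(800,533),interpolation=cv2.INTER_CUBIC))
E
```

```text
t 7.5 tcp [556.8 -17.7  53.9] dock [-100.6  -61.4] yaw 3.946400911929217
side 0.64 [308.3, 205.8, 30.8, 20.0] blade mean dock [-37.5 -62.8] x pct [-82.9   3.9] yaw rel dock 2.403951900729981 z 0.026855306002037005 0.02694676321607797
```

View pics/c.png

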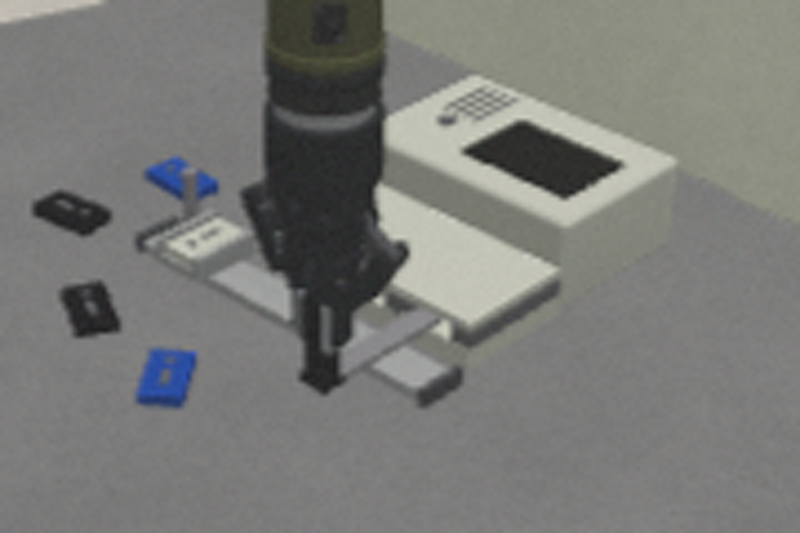

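Call:
{"api": "jog_arm", "payload": {"rows": [[[0.006,0,0],[0,0,0],1],[[0.012,0,0],[0,0,0],1],[[0.018,0.001,0],[0,0,0],1],[[0.02,0.001,0],[0,0,0],1],[[0.02,0.001,0],[0,0,0],1]]}}

```text
time: 8.2
tool_pos: [0.5678, -0.0171, 0.0538]
orientation: [[-0.998, -0.069, 0.0], [-0.069, 0.998, -0.0], [-0.0, -0.0, -1.0]]
ft_force: [-0.3, 1.3, -1.0]
gripper_width: 0.0149
gripper_force: 78.7
```

Call:
{"api": "jog_arm", "payload": {"rows": [[[0.002,0,0],[0,0,0],1],[[0.004,0,0],[0,0,0],1],[[0.006,0,0],[0,0,0],1]]}}

```text
time: 8.5
tool_pos: [0.5705, -0.0171, 0.0538]
orientation: [[-0.998, -0.069, -0.0], [-0.069, 0.998, -0.0], [0.0, -0.0, -1.0]]
ft_force: [-1.1, 0.5, -0.9]
gripper_width: 0.0149
gripper_force: 78.7
```

Call:
{"api": "jog_arm", "payload": {"rows": [[[0.001,0,0],[0,0,0],1],[[0.002,0,0],[0,0,0],1],[[0.003,0,0],[0,0,0],1]]}}

```text
time: 8.8
tool_pos: [0.572, -0.0171, 0.0538]
orientation: [[-0.998, -0.069, -0.0], [-0.069, 0.998, -0.0], [0.0, -0.0, -1.0]]
ft_force: [0.3, 0.3, -0.9]
gripper_width: 0.015
gripper_force: 78.7
```

Call:
{"api": "jog_arm", "payload": {"rows": [[[0.001,0,0],[0,0,0],1],[[0.002,0,0],[0,0,0],1]]}}

```text
time: 9.0
tool_pos: [0.573, -0.0171, 0.0538]
orientation: [[-0.998, -0.069, 0.0], [-0.069, 0.998, 0.0], [-0.0, 0.0, -1.0]]
ft_force: [-0.4, -0.3, -1.2]
gripper_width: 0.0147
gripper_force: 78.7
```

Call:
{"api": "jog_arm", "payload": {"rows": [[[0.001,0,0],[0,0,0],1],[[0.002,0,0],[0,0,0],1]]}}

```text
time: 9.2
tool_pos: [0.574, -0.0171, 0.0538]
orientation: [[-0.998, -0.069, -0.0], [-0.069, 0.998, 0.0], [0.0, 0.0, -1.0]]
ft_force: [-0.1, -0.3, -0.3]
gripper_width: 0.0154
gripper_force: 78.7
```

Call:
{"api": "jog_arm", "payload": {"rows": [[[0.001,0,0],[0,0,0],1],[[0.002,0,0],[0,0,0],1]]}}

```text
time: 9.4
tool_pos: [0.575, -0.0171, 0.0538]
orientation: [[-0.998, -0.069, -0.0], [-0.069, 0.998, -0.0], [0.0, -0.0, -1.0]]
ft_force: [0.7, -0.2, -1.0]
gripper_width: 0.0154
gripper_force: 78.7
```

```bash
python3 -c "
from h import *
s=read_state();print(s['ft_force'],s['wrist_torque'],s['tool_pos'])"
```

```text
[ 0.67896378 -0.17050723 -0.99492796] [-2.87736928e-05  4.09897924e-03  5.57306051e-02] [ 0.57501818 -0.01712844  0.053795  ]
```

Call:
{"api": "jog_arm", "payload": {"rows": [[[0.001,0,0],[0,0,0],1],[[0.002,0,0],[0,0,0],1]]}}

```text
time: 9.6
tool_pos: [0.576, -0.0171, 0.0538]
orientation: [[-0.998, -0.069, 0.0], [-0.069, 0.998, -0.0], [-0.0, -0.0, -1.0]]
ft_force: [-0.9, 1.1, -1.4]
gripper_width: 0.0151
gripper_force: 78.7
```

Call:
{"api": "jog_arm", "payload": {"rows": [[[0.001,0,0],[0,0,0],1],[[0.002,0,0],[0,0,0],1]]}}

```text
time: 9.8
tool_pos: [0.577, -0.0171, 0.0538]
orientation: [[-0.998, -0.069, -0.0], [-0.069, 0.998, 0.0], [0.0, 0.0, -1.0]]
ft_force: [0.6, -0.4, -0.2]
gripper_width: 0.0152
gripper_force: 78.7
```

Call:
{"api": "jog_arm", "payload": {"rows": [[[0.001,0,0],[0,0,0],1],[[0.002,0,0],[0,0,0],1],[[0.003,0,0],[0,0,0],1]]}}

```text
time: 10.1
tool_pos: [0.5785, -0.0171, 0.0538]
orientation: [[-0.998, -0.069, -0.0], [-0.069, 0.998, 0.0], [0.0, 0.0, -1.0]]
ft_force: [-0.6, 0.0, -1.6]
gripper_width: 0.0152
gripper_force: 78.7
```

Call:
{"api": "jog_arm", "payload": {"rows": [[[0.001,0,0],[0,0,0],1],[[0.002,0,0],[0,0,0],1],[[0.003,0,0],[0,0,0],1]]}}

```text
time: 10.4
tool_pos: [0.58, -0.0171, 0.0538]
orientation: [[-0.998, -0.069, -0.0], [-0.069, 0.998, -0.0], [0.0, -0.0, -1.0]]
ft_force: [-0.1, 0.5, -1.3]
gripper_width: 0.0151
gripper_force: 78.7
```

Call:
{"api": "jog_arm", "payload": {"rows": [[[0.006,0,0],[0,0,0],1],[[0.012,0.001,0],[0,0,0],1],[[0.018,0.001,0],[0,0,0],1],[[0.024,0.002,0],[0,0,0],1],[[0.03,0.002,0],[0,0,0],1]]}}

```text
time: 10.9
tool_pos: [0.5953, -0.016, 0.0538]
orientation: [[-0.998, -0.069, 0.0], [-0.069, 0.998, 0.0], [-0.0, 0.0, -1.0]]
ft_force: [0.7, -0.1, -1.0]
gripper_width: 0.0149
gripper_force: 78.7
```

Call:
{"api": "jog_arm", "payload": {"rows": [[[0.006,0,0],[0,0,0],1],[[0.012,0.001,0],[0,0,0],1],[[0.02,0.001,0],[0,0,0],1],[[0.03,0.002,0],[0,0,0],1],[[0.04,0.003,0],[0,0,0],1],[[0.05,0.003,0],[0,0,0],1],[[0.06,0.004,0],[0,0,0],1],[[0.066,0.005,0],[0,0,0],1],[[0.068,0.005,0],[0,0,0],1]]}}

```text
time: 11.8
tool_pos: [0.6295, -0.0136, 0.0538]
orientation: [[-0.998, -0.069, 0.0], [-0.069, 0.998, -0.0], [-0.0, -0.0, -1.0]]
ft_force: [-0.8, -0.2, -0.3]
gripper_width: 0.0151
gripper_force: 78.7
```

Call:
{"api": "jog_arm", "payload": {"rows": [[[0.002,0,0],[0,0,0],1],[[0.004,0,0],[0,0,0],1],[[0.006,0,0],[0,0,0],1]]}}

```text
time: 12.1
tool_pos: [0.6319, -0.0137, 0.0538]
orientation: [[-0.998, -0.069, -0.0], [-0.069, 0.998, -0.0], [0.0, -0.0, -1.0]]
ft_force: [0.4, 0.2, -0.6]
gripper_width: 0.015
gripper_force: 78.7
```

Call:
{"api": "jog_arm", "payload": {"rows": [[[0.002,0,0],[0,0,0],1],[[0.004,0,0],[0,0,0],1],[[0.006,0,0],[0,0,0],1]]}}

```text
time: 12.4
tool_pos: [0.635, -0.0136, 0.0538]
orientation: [[-0.998, -0.069, -0.0], [-0.069, 0.998, 0.0], [0.0, 0.0, -1.0]]
ft_force: [-1.2, 0.3, -1.3]
gripper_width: 0.0151
gripper_force: 78.7
```

Call:
{"api": "jog_arm", "payload": {"rows": [[[0.002,0,0],[0,0,0],1],[[0.003,0,0],[0,0,0],1]]}}

```text
time: 12.6
tool_pos: [0.6366, -0.0136, 0.0538]
orientation: [[-0.998, -0.069, 0.0], [-0.069, 0.998, 0.0], [-0.0, -0.0, -1.0]]
ft_force: [0.2, -0.1, -0.8]
gripper_width: 0.015
gripper_force: 78.7
```

Call:
{"api": "jog_arm", "payload": {"rows": [[[0.001,0,0],[0,0,0],1],[[0.002,0,0],[0,0,0],1]]}}

```text
time: 12.8
tool_pos: [0.6375, -0.0136, 0.0538]
orientation: [[-0.998, -0.069, -0.0], [-0.069, 0.998, 0.0], [0.0, 0.0, -1.0]]
ft_force: [-0.8, -0.1, -0.5]
gripper_width: 0.0153
gripper_force: 78.7
```

Call:
{"api": "jog_arm", "payload": {"rows": [[[0.001,0,0],[0,0,0],1],[[0.002,0,0],[0,0,0],1]]}}

```text
time: 13.0
tool_pos: [0.6385, -0.0136, 0.0538]
orientation: [[-0.998, -0.069, 0.0], [-0.069, 0.998, 0.0], [-0.0, 0.0, -1.0]]
ft_force: [-0.8, 0.3, -1.5]
gripper_width: 0.015
gripper_force: 78.7
```

Call:
{"api": "jog_arm", "payload": {"rows": [[[0.001,0,0],[0,0,0],1],[[0.002,0,0],[0,0,0],1]]}}

```text
time: 13.2
tool_pos: [0.6388, -0.0136, 0.0537]
orientation: [[-0.998, -0.069, -0.001], [-0.069, 0.998, -0.0], [0.001, 0.0, -1.0]]
ft_force: [-1.8, -0.3, 0.1]
gripper_width: 0.0152
gripper_force: 78.7
```

Call:
{"api": "jog_arm", "payload": {"rows": [[[0.001,0,0],[0,0,0],1],[[0.002,0,0],[0,0,0],1]]}}

```text
time: 13.4
tool_pos: [0.6389, -0.0137, 0.0535]
orientation: [[-0.998, -0.069, -0.003], [-0.069, 0.998, -0.0], [0.003, 0.0, -1.0]]
ft_force: [-4.8, -0.5, 1.2]
gripper_width: 0.0149
gripper_force: 78.8
```

Call:
{"api": "jog_arm", "payload": {"rows": [[[-0.02,-0.0015,0],[0,0,0],1],[[-0.06,-0.004,0],[0,0,0],1],[[-0.12,-0.008,0],[0,0,0],1],[[-0.18,-0.0125,0],[0,0,0],1],[[-0.24,-0.0165,0],[0,0,0],1],[[-0.24,-0.0165,0.06],[0,0,0],1],[[-0.24,-0.0165,0.13],[0,0,0],1],[[-0.24,-0.0165,0.13],[0,0,0],1],[[-0.24,-0.0165,0.13],[0,0,0],1]]}}

```text
time: 14.3
tool_pos: [0.5218, -0.0219, 0.12]
orientation: [[-0.998, -0.069, 0.004], [-0.069, 0.998, -0.0], [-0.004, -0.0, -1.0]]
ft_force: [-0.2, 0.5, -1.8]
gripper_width: 0.0148
gripper_force: 78.6
```

Call:
{"api": "jog_arm", "payload": {"rows": [[[0,0.1,0],[0,0,0],1],[[0,0.2,0],[0,0,0],1],[[0,0.3,0],[0,0,0],1],[[0,0.4,0],[0,0,0],1],[[0,0.5,0],[0,0,0],1],[[0.04,0.541,0],[0,0,0],1],[[0.12,0.541,0],[0,0,0],1],[[0.2,0.541,0],[0,0,0],1],[[0.202,0.541,0],[0,0,0],1],[[0.202,0.541,-0.04],[0,0,0],1],[[0.202,0.541,-0.08],[0,0,0],1],[[0.202,0.541,-0.08],[0,0,0],1],[[0.202,0.541,-0.08],[0,0,0],1]]}}

```text
time: 15.6
tool_pos: [0.6201, 0.2482, 0.0776]
orientation: [[-0.998, -0.069, -0.003], [-0.069, 0.998, -0.001], [0.003, -0.001, -1.0]]
ft_force: [1.1, 0.2, -0.6]
gripper_width: 0.0148
gripper_force: 78.9
```

```bash
python3 st.py; python3 - <<'E'
import cv2
a=cv2.imread("pics/st_side.png")[120:240,220:400]; cv2.imwrite("pics/d.png",cv2.resize(a,(800,533),interpolation=cv2.INTER_CUBIC))
E
```

```text
t 15.6 tcp [620.1 248.2  77.6] dock [-19.4 199.5] yaw 3.951759951291919
top 0.62 [224.1, 144.4, 8.4, 43.6] blade mean dock [ 65.3 199.6] x pct [32.3 89.2] yaw rel dock 5.050735810059062 z 0.048150997176964694 0.05059191228958113
side 0.45 [268.7, 158.2, 31.9, 19.6] blade mean dock [ 42.2 203.1] x pct [-17.9  92.7] yaw rel dock -1.0666353149849812 z 0.05215374061591954 0.05059191228958113
```

View pics/d.png

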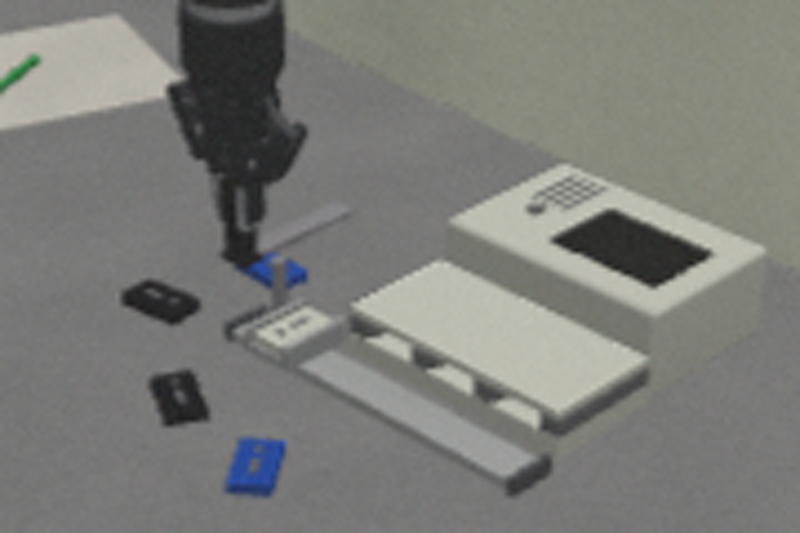

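Call:
{"api": "jog_arm", "payload": {"rows": [[[0.002,-0.03,0],[0,0,0],1],[[0.004,-0.05,0],[0,0,0],1],[[0.005,-0.07,0],[0,0,0],1],[[0.006,-0.095,0],[0,0,0],1],[[0.008,-0.12,0],[0,0,0],1],[[0.01,-0.15,0],[0,0,0],1],[[0.012,-0.18,0],[0,0,0],1],[[0.014,-0.21,0],[0,0,0],1],[[0.016,-0.24,0],[0,0,0],1],[[0.018,-0.27,0],[0,0,0],1],[[0.02,-0.3,0],[0,0,0],1],[[0.022,-0.33,0],[0,0,0],1],[[0.024,-0.355,0],[0,0,0],1],[[0.025,-0.375,0],[0,0,0],1],[[0.026,-0.39,0],[0,0,0],1],[[0.027,-0.4,0],[0,0,0],1],[[0.028,-0.406,0],[0,0,0],1],[[0.028,-0.41,0],[0,0,0],1],[[0.028,-0.41,0],[0,0,0],1]]}}

```text
time: 17.7
tool_pos: [0.6351, 0.0434, 0.0787]
orientation: [[-0.998, -0.069, -0.001], [-0.069, 0.998, -0.001], [0.001, -0.001, -1.0]]
ft_force: [-0.6, 0.8, -0.5]
gripper_width: 0.0151
gripper_force: 78.9
```

```bash
cat > car.py <<'E'
from h import *
O=np.array([653,50.4]); a=np.radians(3.9); A=np.array([[np.cos(a),np.sin(a)],[-np.sin(a),np.cos(a)]])
s=read_state();print(s["time"],"tcp dock",np.round(A@(np.array(s["tool_pos"][:2])*1000-O),1),s["tool_pos"][2],s["ft_force"])
for n in("top","side"):
    p,d,m,f=grab(n);cv2.imwrite(f"pics/car_{n}.png",p);W=pts(d,m,f)
    for k in("cassette_center","carrier"):
        for r in outline_of(k,n):
            v,u=np.nonzero(r["region"]); c=np.stack([(u-m["cx"])/f,(v-m["cy"])/f,np.ones(len(u))],-1)@m["T"][:3,:3].T; o=m["T"][:3,3]
            q=((o+c*((.028-o[2])/c[:,2])[:,None])[:,:2]*1000-O)@A.T; M=q.mean(0)
            if -90<M[0]<100 and -110<M[1]<110: print(n,k,round(r["conf"],2),"mean",M.round(1),"y range",np.percentile(q[:,1],[3,97]).round(1),"x",np.percentile(q[:,0],[3,97]).round(1),np.round(r["bbox"]))
E
python3 car.py; python3 -c "
import cv2
a=cv2.imread('pics/car_side.png')[140:260,240:420]; cv2.imwrite('pics/e.png',cv2.resize(a,(800,533),interpolation=cv2.INTER_CUBIC))"
```

```text
17.7 tcp dock [-18.3  -5.8] 0.07866299286791706 [-0.5659243   0.75724511 -0.47607674]
top carrier 0.5 mean [-13.2 -76.3] y range [-79.1 -73.5] x [-16.9  -9.6] [329. 173.   1.   5.]
side cassette_center 0.55 mean [-39.8 -56.2] y range [-70.3 -41.8] x [-68.3 -10.4] [318. 210.  16.  14.]
side carrier 0.68 mean [-41.1 -61.3] y range [-93.7   6.1] x [-79.8  11.4] [317. 198.  18.  29.]
```

View pics/e.png

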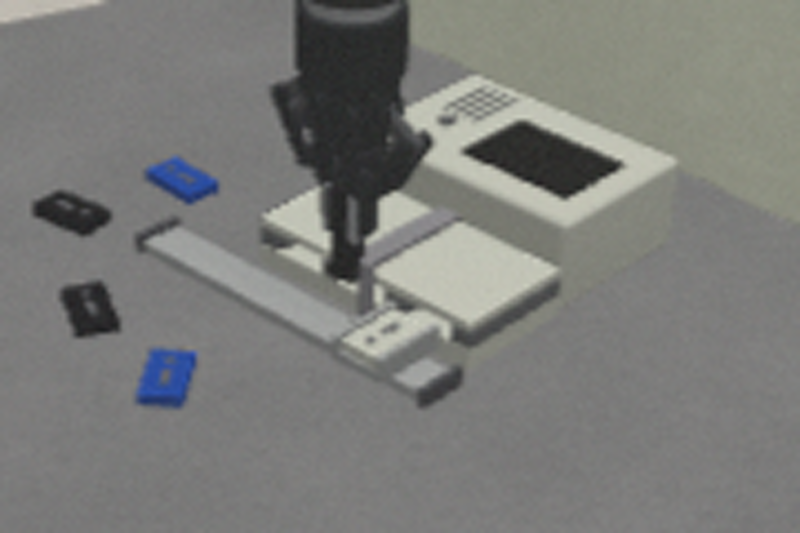

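Call:
{"api": "jog_arm", "payload": {"rows": [[[0,-0.004,0],[0,0,0],1],[[0.0005,-0.0075,0],[0,0,0],1],[[0.0005,-0.0085,0],[0,0,0],1],[[0.0005,-0.0085,0],[0,0,0],1]]}}

```text
time: 18.4
tool_pos: [0.6357, 0.0393, 0.0788]
orientation: [[-0.998, -0.069, -0.0], [-0.069, 0.998, 0.0], [0.0, 0.0, -1.0]]
ft_force: [-0.0, 0.7, -1.3]
gripper_width: 0.0151
gripper_force: 78.9
```

Call:
{"api": "jog_arm", "payload": {"rows": [[[0,0.02,0],[0,0,0],1],[[0,0.04,0.04],[0,0,0],1],[[0,0.04,0.1],[0,0,0],1],[[-0.1,0.04,0.1],[0,0,0],1],[[-0.2,0.04,0.1],[0,0,0],1],[[-0.3,0.02,0.1],[0,0,0],1],[[-0.34,0.0,0.1],[0,0,0],1],[[-0.34,0.0,0.1],[0,0,0],1],[[-0.34,0.0,0.1],[0,0,0],1]]}}

```text
time: 19.3
tool_pos: [0.4663, 0.0396, 0.1294]
orientation: [[-0.998, -0.069, 0.002], [-0.069, 0.998, 0.0], [-0.002, -0.0, -1.0]]
ft_force: [1.1, -0.7, -0.6]
gripper_width: 0.015
gripper_force: 78.9
```

```bash
python3 car.py; python3 - <<'E'
from h import *
O=np.array([653,50.4]); a=np.radians(3.9); A=np.array([[np.cos(a),np.sin(a)],[-np.sin(a),np.cos(a)]])
n="top";p,d,m,f=grab(n);W=pts(d,m,f)*1000;D=(W[...,:2]-O)@A.T;Z=W[...,2]
k=(d>0)&(D[...,0]>-30)&(D[...,0]<-8)&(D[...,1]>-60)&(D[...,1]<10)&(Z>42)&(Z<75);print("post",k.sum(),D[k].mean(0))
k=(d>0)&(D[...,0]>-60)&(D[...,0]<-8)&(D[...,1]>-130)&(D[...,1]<-35)&(Z>20)&(Z<36);print("ch",k.sum(),D[k].mean(0),np.percentile(D[k],[2,98],axis=0))
k=(d>0)&(D[...,0]>-30)&(D[...,0]<120)&(D[...,1]>-130)&(D[...,1]<130)&(Z>35)&(Z<46);print("roof y",D[k].mean(0),np.percentile(D[k],[1,99],axis=0))
a=p[150:230,270:390];cv2.imwrite("pics/f.png",cv2.resize(a,(780,520),interpolation=cv2.INTER_CUBIC))
E
```

```text
19.3 tcp dock [-187.     1.9] 0.1294181103077212 [ 1.08313916 -0.67701804 -0.61245979]
top cassette_center 0.48 mean [-34.9 -59.8] y range [-73.8 -45.8] x [-60.  -10.4] [316. 175.  15.  18.]
top cassette_center 0.44 mean [-31.1 -52.2] y range [-83.5 -23.3] x [-64.9  -6.7] [310. 171.  24.  23.]
top carrier 0.71 mean [-29.1 -52.5] y range [-83.5 -23.3] x [-64.2  -6.5] [311. 170.  22.  23.]
side carrier 0.68 mean [-36.2 -57.5] y range [-97.3   4.8] x [-79.5  14.7] [316. 197.  19.  27.]
post 19 [-19.52667969 -27.51701217]
ch 293 [-34.14996561 -61.10768397] [[-59.29550285 -83.33444659]
 [ -9.35606423 -40.01765089]]
roof y [51.75027936 -1.01389204] [[   1.13937136 -100.24568905]
 [ 103.34277018   99.69220843]]
```

View pics/f.png

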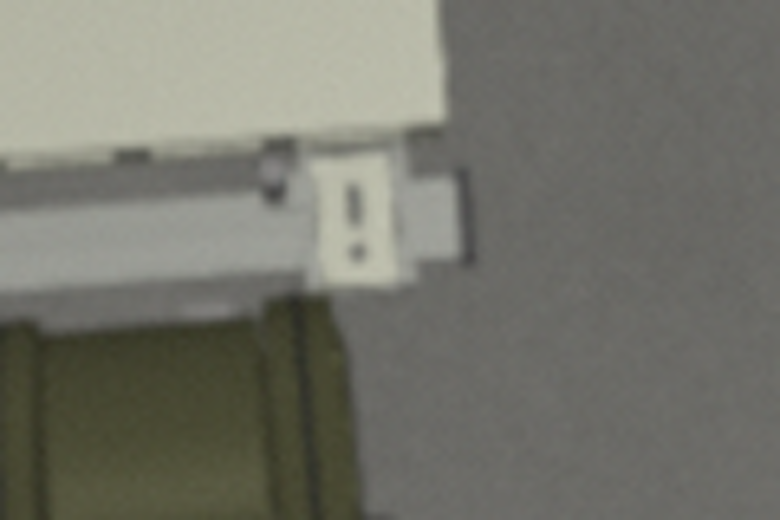

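Call:
{"api": "jog_arm", "payload": {"rows": [[[0.004,-0.06,0],[0,0,0],1],[[0.008,-0.127,0],[0,0,0],1],[[0.008,-0.127,-0.06],[0,0,0],1],[[0.008,-0.127,-0.12],[0,0,0],1],[[0.008,-0.127,-0.151],[0,0,0],1],[[0.008,-0.127,-0.151],[0,0,0],1],[[0.008,-0.127,-0.151],[0,0,0],1]]}}

```text
time: 20.35
tool_pos: [0.47, -0.0241, 0.0533]
orientation: [[-0.998, -0.069, -0.001], [-0.069, 0.998, 0.0], [0.001, 0.0, -1.0]]
ft_force: [0.2, -0.7, -1.4]
gripper_width: 0.015
gripper_force: 79.0
```

```bash
python3 st.py
```

```text
t 20.35 tcp [470.  -24.1  53.3] dock [-187.7  -61.9] yaw 3.9536755369926198
side 0.82 [288.8, 215.4, 30.8, 24.5] blade mean dock [-124.7  -62. ] x pct [-171.9  -78.7] yaw rel dock 1.2978963496971818 z 0.02747430920829247 0.02633845803559198
```

Call:
{"api": "jog_arm", "payload": {"rows": [[[0.016,0.001,0],[0,0,0],1],[[0.032,0.002,0],[0,0,0],1],[[0.046,0.003,0],[0,0,0],1],[[0.058,0.004,0],[0,0,0],1],[[0.07,0.005,0],[0,0,0],1],[[0.08,0.0055,0],[0,0,0],1]]}}

```text
time: 21.15
tool_pos: [0.5103, -0.0213, 0.0532]
orientation: [[-0.998, -0.069, -0.0], [-0.069, 0.998, 0.0], [0.0, 0.0, -1.0]]
ft_force: [-0.9, -0.0, -1.4]
gripper_width: 0.0153
gripper_force: 79.0
```

Call:
{"api": "jog_arm", "payload": {"rows": [[[0.01,0.0005,0],[0,0,0],1],[[0.02,0.001,0],[0,0,0],1],[[0.03,0.002,0],[0,0,0],1],[[0.04,0.0025,0],[0,0,0],1],[[0.05,0.003,0],[0,0,0],1]]}}

```text
time: 21.65
tool_pos: [0.5351, -0.0198, 0.0533]
orientation: [[-0.998, -0.069, -0.0], [-0.069, 0.998, 0.0], [0.0, 0.0, -1.0]]
ft_force: [0.0, 0.6, -1.0]
gripper_width: 0.0151
gripper_force: 79.0
```

Call:
{"api": "jog_arm", "payload": {"rows": [[[0.01,0.0005,0],[0,0,0],1],[[0.02,0.001,0],[0,0,0],1],[[0.03,0.002,0],[0,0,0],1],[[0.04,0.0025,0],[0,0,0],1],[[0.05,0.003,0],[0,0,0],1],[[0.06,0.004,0],[0,0,0],1],[[0.07,0.005,0],[0,0,0],1],[[0.078,0.0055,0],[0,0,0],1]]}}

```text
time: 22.45
tool_pos: [0.5743, -0.0171, 0.0533]
orientation: [[-0.998, -0.069, 0.0], [-0.069, 0.998, -0.0], [-0.0, -0.0, -1.0]]
ft_force: [-0.6, -0.1, -1.8]
gripper_width: 0.0152
gripper_force: 79.0
```

Call:
{"api": "jog_arm", "payload": {"rows": [[[0.006,0.0005,0],[0,0,0],1],[[0.012,0.001,0],[0,0,0],1],[[0.015,0.001,0],[0,0,0],1]]}}

```text
time: 22.75
tool_pos: [0.5815, -0.0166, 0.0533]
orientation: [[-0.998, -0.069, 0.0], [-0.069, 0.998, 0.0], [-0.0, 0.0, -1.0]]
ft_force: [-1.2, 0.4, -0.8]
gripper_width: 0.015
gripper_force: 79.0
```

Call:
{"api": "jog_arm", "payload": {"rows": [[[0.001,0,0],[0,0,0],1],[[0.002,0,0],[0,0,0],1],[[0.003,0,0],[0,0,0],1]]}}

```text
time: 23.05
tool_pos: [0.5826, -0.0166, 0.0533]
orientation: [[-0.998, -0.069, -0.0], [-0.069, 0.998, 0.0], [0.0, 0.0, -1.0]]
ft_force: [-0.9, 0.3, -0.9]
gripper_width: 0.0153
gripper_force: 79.0
```

Call:
{"api": "jog_arm", "payload": {"rows": [[[0.001,0,0],[0,0,0],1],[[0.002,0,0],[0,0,0],1]]}}

```text
time: 23.25
tool_pos: [0.5837, -0.0166, 0.0533]
orientation: [[-0.998, -0.069, -0.0], [-0.069, 0.998, -0.0], [0.0, -0.0, -1.0]]
ft_force: [0.1, -0.3, -0.9]
gripper_width: 0.0154
gripper_force: 79.0
```

Call:
{"api": "jog_arm", "payload": {"rows": [[[0.001,0,0],[0,0,0],1],[[0.002,0,0],[0,0,0],1]]}}

```text
time: 23.45
tool_pos: [0.5839, -0.0167, 0.0532]
orientation: [[-0.998, -0.069, -0.002], [-0.069, 0.998, -0.0], [0.002, 0.0, -1.0]]
ft_force: [-3.3, -0.6, -0.0]
gripper_width: 0.0152
gripper_force: 79.1
```

Call:
{"api": "jog_arm", "payload": {"rows": [[[0.001,0,0],[0,0,0],1],[[0.002,0,0],[0,0,0],1]]}}

```text
time: 23.65
tool_pos: [0.5839, -0.0167, 0.053]
orientation: [[-0.998, -0.069, -0.003], [-0.069, 0.998, -0.0], [0.003, 0.0, -1.0]]
ft_force: [-6.3, 0.2, 2.9]
gripper_width: 0.0152
gripper_force: 79.3
```

Call:
{"api": "jog_arm", "payload": {"rows": [[[-0.02,-0.0015,0],[0,0,0],1],[[-0.06,-0.004,0],[0,0,0],1],[[-0.12,-0.008,0],[0,0,0],1],[[-0.18,-0.0125,0],[0,0,0],1],[[-0.24,-0.0165,0],[0,0,0],1],[[-0.24,-0.0165,0.04],[0,0,0],1],[[-0.24,-0.1,0.04],[0,0,0],1],[[-0.24,-0.19,0.04],[0,0,0],1],[[-0.23,-0.28,0.04],[0,0,0],1],[[-0.22,-0.36,0.04],[0,0,0],1],[[-0.22,-0.36,0.02],[0,0,0],1],[[-0.22,-0.36,-0.01],[0,0,0],1],[[-0.22,-0.36,-0.03],[0,0,0],1],[[-0.22,-0.36,-0.038],[0,0,0],1],[[-0.22,-0.36,-0.04],[0,0,0],1],[[-0.22,-0.36,-0.04],[0,0,0],1],[[-0.22,-0.36,-0.04],[0,0,0],1]]}}

```text
time: 25.35
tool_pos: [0.4763, -0.1965, 0.0338]
orientation: [[-0.998, -0.07, 0.001], [-0.07, 0.998, -0.0], [-0.001, -0.001, -1.0]]
ft_force: [-0.3, 0.4, -1.0]
gripper_width: 0.0151
gripper_force: 79.0
```

Call:
{"api": "jog_arm", "payload": {"rows": [[[0,0,-0.001],[0,0,0],1],[[0,0,-0.002],[0,0,0],1],[[0,0,-0.003],[0,0,0],1],[[0,0,-0.003],[0,0,0],1]]}}

```text
time: 25.75
tool_pos: [0.4758, -0.1967, 0.0319]
orientation: [[-0.998, -0.069, 0.0], [-0.069, 0.998, -0.0], [-0.0, -0.0, -1.0]]
ft_force: [-0.5, 0.1, -0.3]
gripper_width: 0.0154
gripper_force: 79.2
```

```bash
python3 - <<'E'
from h import *
s=read_state();print(s["ft_force"],s["tool_pos"])
E
```

```text
[-0.53682864  0.10926782 -0.31710096] [ 0.47584469 -0.19666028  0.03189397]
```

Call:
{"api": "jog_arm", "payload": {"rows": [[[0,0,-0.001],[0,0,0],1],[[0,0,-0.001],[0,0,0],1]]}}

```text
time: 25.95
tool_pos: [0.4758, -0.1967, 0.0319]
orientation: [[-0.998, -0.069, 0.0], [-0.069, 0.998, -0.0], [-0.0, -0.0, -1.0]]
ft_force: [-1.7, -0.2, 4.8]
gripper_width: 0.0148
gripper_force: 79.9
```

Call:
{"api": "jog_arm", "payload": {"rows": [[[0,0,0],[0,0,0],0.3],[[0,0,0],[0,0,0],0],[[0,0,0],[0,0,0],-0.5],[[0,0,0],[0,0,0],-1],[[0,0,0],[0,0,0],-1],[[0,0,0],[0,0,0],-1],[[0,0,0],[0,0,0],-1],[[0,0,0],[0,0,0],-1],[[0,0,0],[0,0,0],-1],[[0,0,0.04],[0,0,0],-1],[[0,0,0.1],[0,0,0],-1],[[0,0,0.2],[0,0,0],-1],[[0,0,0.3],[0,0,0],-1],[[-0.1,0,0.35],[0,0,0],-1],[[-0.2,0,0.35],[0,0,0],-1],[[-0.2,0,0.35],[0,0,0],-1],[[-0.2,0,0.35],[0,0,0],-1]]}}

```text
time: 27.65
tool_pos: [0.3745, -0.1965, 0.2066]
orientation: [[-0.998, -0.068, 0.001], [-0.068, 0.998, -0.0], [-0.001, -0.0, -1.0]]
ft_force: [-0.1, -0.0, 0.5]
gripper_width: 0.0849
gripper_force: 0.0
```

```bash
python3 car.py; python3 -c "
import cv2
a=cv2.imread('pics/car_side.png')[130:310,230:480]; cv2.imwrite('pics/g.png',cv2.resize(a,(800,576),interpolation=cv2.INTER_CUBIC))"
```

```text
27.65 tcp dock [-294.7 -227.3] 0.20663560004135711 [-0.12720562 -0.04579181  0.45688094]
top carrier 0.67 mean [-33.6 -58.6] y range [-83.3 -26.9] x [-64.9  -5.7] [311. 170.  22.  24.]
```

View pics/g.png

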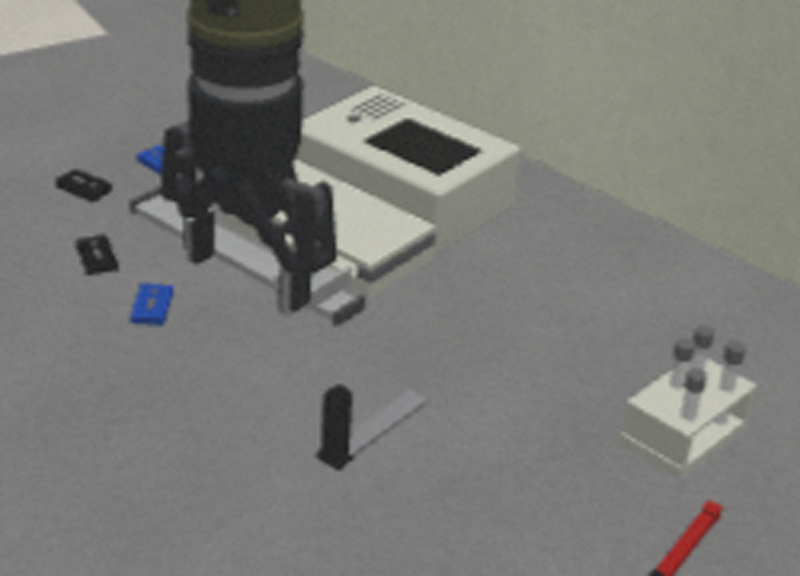

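The stick stands on the bench at crop pixel (337,430). The carrier channel is empty in front of bay c, the cassette having stopped at the predicted home position. The rack and marker are where they were. I'm handing the job in.

```bash
python3 -c "
from bench import job_done
print(job_done())"
```

```text
the job is handed in; nothing more can be done
None
```

Bay c (dock y = -62 mm) was the empty one: the stick met its back wall, and the new cassette was then pushed in until it stopped at the predicted home position; the stick stands on the bench, bays a and b, scanner, tube rack and marker were never touched, and the job was handed in at about 28 s.

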